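# Stack three pots on the kiln shelf for the bisque firing

## Task

Load the kiln shelf with one column of ware for the firing, from the bottom up: the tallest pot, the square tile as its cover, the middle-sized pot, the round tile as its cover, and the low bowl on top. Everything stands upright and level, each piece centred on the one below to within about a centimetre. Set the pieces down gently, tip no pot over, and leave the water cup and the slip jar where they are.

Things in the scene. Friction and masses are not known exactly. Their poses are not given: they have to be found in the camera images.
- kiln_shelf: kiln shelf: the fixed square grey slab with a pale washed top, 124 x 124 mm, 15 mm high, lying flat on the table. Origin: centre of its underside; z up. Its top face is 15 mm above the origin; x and y run parallel to its edges.
- tall_pot: the tallest clay pot: dark brown, open, straight-sided, about 63 mm across the outside, 70 mm high, wall about 6 mm, flat foot 56 mm across, standing upright. Origin: centre of its underside; z up.
- grey_pot: the middle-sized clay pot: grey, open, straight-sided, about 59 mm across the outside, 58 mm high, wall about 6 mm, flat foot 52 mm across, standing upright among the other pieces (the grey pots behind the round banding wheel at the far left belong to the room and stay). Origin: centre of its underside; z up.
- bowl: the lowest clay pot, a small terracotta bowl: flaring from a flat foot 40 mm across to a rim 68 mm across, 42 mm high, wall about 6 mm, standing upright. Its widest place is the rim. Origin: centre of its underside; z up.
- square_tile: square kiln tile: pale flat plate, 66 x 66 mm, 10 mm thick, loose, lying flat. Origin: centre of its underside; z up. x and y run parallel to its edges.
- round_tile: round kiln tile: pale flat disc, 64 mm across, 10 mm thick, loose, lying flat. Origin: centre of its underside; z up.
- water_cup: bystander: pale plastic cup, 71 mm across the rim, 73 mm high, loose, standing upright. Origin: centre of its underside; z up.
- slip_jar: bystander: cream jar with a green screw lid, 58 mm across, 75 mm high, loose, standing upright. Origin: centre of its underside; z up.
Not all that is in view belongs to the job. What is shaped like the grey_pot but blue is not meant. What is shaped like the tall_pot but blue is not meant.

How it is judged (in metres and radians):
At the end, for the whole second after the job is handed in: From the bottom up kiln shelf, tall pot, square tile, grey pot, round tile, bowl: the tall pot within 15 mm of the shelf's centre, every other piece's centre within 12 mm (horizontally) of the one below, each resting on it (height within 4 mm), all level to 0.1 rad, at rest and released (horizontal distance between tall_pot and kiln_shelf below 0.015 m and z of tall_pot in the frame of kiln_shelf between 0.011 and 0.019 m and angle between each of tall_pot, square_tile, grey_pot, round_tile, bowl's own z axis and vertical below 0.1 rad and linear speed of each of tall_pot, square_tile, grey_pot, round_tile, bowl below 0.02 m/s and angular speed of each of tall_pot, square_tile, grey_pot, round_tile, bowl below 0.2 rad/s and contact force between each of tall_pot, square_tile, grey_pot, round_tile, bowl and the fingers below 0.1 N and horizontal distance between square_tile and tall_pot below 0.012 m and z of square_tile in the frame of tall_pot between 0.066 and 0.074 m and horizontal distance between grey_pot and square_tile below 0.012 m and z of grey_pot in the frame of square_tile between 0.006 and 0.014 m and horizontal distance between round_tile and grey_pot below 0.012 m and z of round_tile in the frame of grey_pot between 0.054 and 0.062 m and horizontal distance between bowl and round_tile below 0.012 m and z of bowl in the frame of round_tile between 0.006 and 0.014 m); the robot touches nothing.
It fails at once if a pot or tile is dropped (moves faster than 0.6 m/s while the fingers do not touch it) ((linear speed of tall_pot above 0.6 m/s and contact force between tall_pot and the fingers below 0.05 N) or (linear speed of square_tile above 0.6 m/s and contact force between square_tile and the fingers below 0.05 N) or (linear speed of grey_pot above 0.6 m/s and contact force between grey_pot and the fingers below 0.05 N) or (linear speed of round_tile above 0.6 m/s and contact force between round_tile and the fingers below 0.05 N) or (linear speed of bowl above 0.6 m/s and contact force between bowl and the fingers below 0.05 N)).
It fails at once if a pot is tipped over (leans more than 0.7 rad) (angle between any of tall_pot, grey_pot, bowl's own z axis and vertical above 0.7 rad).
It fails at once if the water cup or the slip jar is shifted more than 30 mm (distance of any of water_cup, slip_jar from where it was at the start of the episode above 0.03 m).
It also fails if it takes over 128 s, if anything falls off the work surface, if the arm or the gripper's body presses on something with over 40 N, if the wrist force passes 120 N, or if a joint passes its speed limit or range.

## Robot

A 6-joint arm with a two-finger parallel gripper is mounted at the origin on a cart in front of the work surface, level with it; the furniture and walls round the work are solid. World frame = base frame: x ahead of the robot, y to its left, z up, the work surface at z = 0. Lengths are in mm, angles in rad, forces in N, time in s.
With the tool pointing down it reaches from about 300 to 775 mm from the base axis. Payload 14.6 kg.
Tool frame: the origin (TCP) lies at the very end of the fingers, on their centre line; the grasp point (between the pads) lies 19 mm behind it; z points along the fingers, y is the line along which they close (so a half turn about z gives the same grasp; the last joint's range is limited). The gripper opens to 94 mm and grips with 3 to 60 N. Pads are 16 mm wide; open, the fingers measure 119 mm over their backs; the gripper's body (75 mm by 177 mm) begins 78 mm behind the grasp point.
Start: joints at [1.204, 0.3, 1.521, -0, 1.321, -0.067], TCP at [162.428, 525.458, 205.446] pointing down, gripper open.
Joint ranges: [-3.03, 3.03], [-0.79, 2.21], [0.23, 2.52], [-1.04, 4.18], [0, 3.07], [-2.55, 2.55]. Speed limits (rad/s): [2.22, 2.22, 2.57, 3.14, 3.14, 3.14].

## Interface

Orientations are given as [roll, pitch, yaw] about the fixed x, y, z axes, in that order (R = Rz(yaw) Ry(pitch) Rx(roll)).
In Python, from cell import manip, camera, get_calibration gives the robot as it stands. The module is installed in compiled form; this text tells all that it offers.
- The arm moves only by the tool jog_arm, never from a script. Its argument "plan" is one flat list of numbers, 6 for each row, row after row: the shift along the world's x, y, z in m, then the turn, a rotation vector about the world's x, y, z in degrees. A call has 1 to 20 rows; each row is the pose to reach, as a shift and turn from the pose commanded when the call began; what a row does not reach only later rows make up. A row lasts 1/10 s, in which the tool goes at most 50 mm and 8.59 degrees, less where a joint would pass 70% of its speed; a pose out of reach is approached as far as the arm can. A call with a gripper value outside its range is refused whole. "claw" is the finger opening in m, from 0 to 0.094, set as the call begins (left out, the last holds). The fingers move at their own pace and stop on an object; "force" is the grip in N (left out, the last holds). Time passes only in rows, so rows that repeat a pose let the fingers close. It gives the time, the measured TCP pose, the force, the opening and the grip force at its end, in the units of the state.
- manip.read_state(): the state, without advancing time (a new reading comes with each control period).
- camera(name): name is "side" or "top" or "wrist"; returns (picture, depth): 420x560x3 uint8, red, green, blue; 420x560 float32, mm along the optical axis (not along the pixel's ray), 0 where there is no reading.
- get_calibration(name): a dict with "fx", "fy", "cx", "cy" (pixels), "k1" (the pictures are not rectified: a ray, as slopes to the right and down, at radius r is drawn at 1 + k1 r^2 times it, then the intrinsics apply), "origin" and "attitude" of the camera in the world. Camera axes: x right, y down, z forward; pixel columns grow to the right and rows downward; lengths in mm; the calibration is good to about 2 mm. A picture is of the moment at which its call begins: read the wrist's pose just before it. get_calibration takes no time and is no camera call; for the wrist camera it gives the pose at the moment of the call.
- manip.sign_off(): hands the job in; it is judged then, once.
The state is a dict: "clock": time; "joints": joint angles; "qd": joint speeds; "effort": joint torques, N m; "eef_pos": TCP position; "eef_rot": TCP orientation; "wrist_force": force on the tool from outside, world axes, zero at the start; "moment": the same for the moment, N m; "finger_gap": finger opening in mm; "finger_force": force on a finger pad.
Only numpy, scipy, OpenCV 4.12 (cv2) and the standard library are available. Lean on these libraries where they do the work, as an engineer would, in place of code of your own. Each camera call takes 0.05 s, during which the arm holds its last target. There are 200 camera calls.

## Working session

There is one attempt and no reset: what is moved stays moved. The work goes in short steps, Python scripts to look and compute and a tool call to move; the robot and the scene stay as the last step left them, time stands still between calls to the robot, and variables do not carry over. Pictures are saved under pics/ and viewed, at most 14 in all, crops included, and the job is handed in when it is done.

Besides the shell and the picture viewer there is one more tool, called after "Emit:" as name(argument=value, ...) on one line, values as JSON. jog_arm: Moves the arm, as the interface text tells. Its arguments: {"type":"object","properties":{"plan":{"type":"array"},"claw":{"type":"number"},"force":{"type":"number"}},"required":["plan"]}

```bash
mkdir -p pics; cat > h.py <<'E'
import numpy as np, cv2
from cell import manip, camera, get_calibration
from scipy.spatial.transform import Rotation as R
def cal(n):
    c=get_calibration(n); a=np.array(c["attitude"],float)
    Rm=a if a.shape==(3,3) else R.from_euler('xyz',a).as_matrix()
    return c,Rm,np.array(c["origin"],float)
def cloud(d,c,Rm,o):
    K=np.array([[c["fx"],0,c["cx"]],[0,c["fy"],c["cy"]],[0,0,1.]])
    h,w=d.shape; g=np.stack(np.meshgrid(np.arange(w),np.arange(h)),-1).reshape(-1,1,2).astype(np.float64)
    s=cv2.undistortPoints(g,K,np.array([c["k1"],0,0,0,0.])).reshape(h,w,2)
    P=np.concatenate([s*d[...,None],d[...,None]],-1)
    return P@Rm.T+o
def shot(n):
    c,Rm,o=cal(n); p,d=camera(n); return p,d,cloud(d,c,Rm,o)
def save(p,f): cv2.imwrite(f,cv2.cvtColor(p,cv2.COLOR_RGB2BGR))
E
python3 - <<'E'
from h import *
for n in("top","side","wrist"):
    p,d,P=shot(n); save(p,f"pics/{n}0.png"); np.savez(f"{n}0.npz",p=p,d=d,P=P); print(n,get_calibration(n))
print(manip.read_state())
E
```

```text
top {'fx': 471.7812030044973, 'fy': 471.7812030044973, 'cx': 279.2978628916726, 'cy': 211.9363869654497, 'k1': -0.15988222614216827, 'origin': array([ 313.71435946,  318.91737981, 1365.45745194]), 'attitude': array([-2.98627607, -0.01374584, -1.56795471])}
side {'fx': 406.3265997397298, 'fy': 406.3265997397298, 'cx': 278.9911443676675, 'cy': 212.24050818856924, 'k1': -0.03281571561544619, 'origin': array([  10.86503263, 1093.80048126,  806.04959734]), 'attitude': array([-2.23704827, -0.0095547 , -2.53360603])}
wrist {'fx': 366.5979869715501, 'fy': 366.5979869715501, 'cx': 281.26426023134053, 'cy': 211.57386013899676, 'k1': -0.03923061065864046, 'origin': array([ 82.19025641, 550.88914533, 385.26507042]), 'attitude': array([2.84797646e+00, 1.43619308e-03, 1.27065833e+00])}
{'clock': 0.15, 'joints': array([ 1.20440827e+00,  3.00345600e-01,  1.52142497e+00, -8.47652762e-06,
        1.32069496e+00, -6.65759770e-02]), 'qd': array([-5.45689494e-04, -1.27449387e-03, -1.82030610e-03, -1.26955200e-03,
       -1.11890175e-03, -8.00791173e-05]), 'effort': array([ 1.66269052e-03, -5.31964552e+01, -3.52815592e+01,  7.08032912e-02,
        2.36748095e-02, -1.09255816e-04]), 'eef_pos': array([162.35992531, 525.28619718, 205.02121443]), 'eef_rot': array([-3.14072117e+00, -4.98764718e-05,  2.84178265e+00]), 'wrist_force': array([ 0.00102521,  0.16580733, -0.27282563]), 'moment': array([ 0.00504245, -0.00268858,  0.06746967]), 'finger_force': 0.0, 'finger_gap': 93.990233635251}
```

View pics/top0.png

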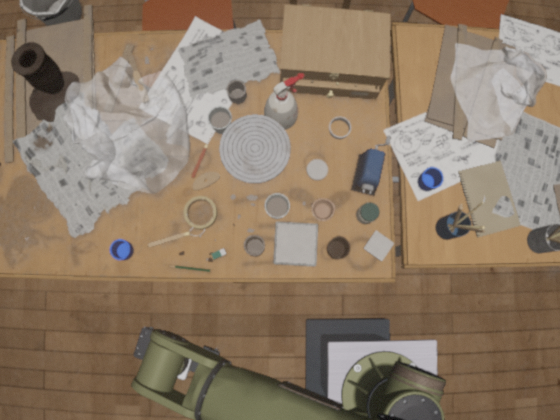

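View pics/side0.png

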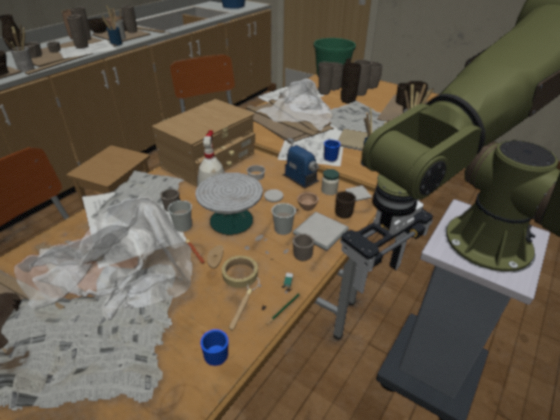

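Top view: shelf (296,244), tall pot (338,247), square tile (379,245), grey pot (255,245), bowl (323,209), round tile (317,169); bystanders are the cup (277,205) and jar (369,212). In the side view the same pieces stand in front of the robot. I'll measure them from the top view's depth.

```bash
cat >> h.py <<'E'
def meas(P,px,win,zlo,zhi,n=''):
    x,y=px; Q=P[y-win:y+win+1,x-win:x+win+1]
    m=((Q[...,2]>zlo)&(Q[...,2]<zhi)).astype(np.uint8)
    k,l,s,ce=cv2.connectedComponentsWithStats(m)
    if k<2: print(n,'none'); return
    i=1+np.argmax(s[1:,4]); A=Q[l==i]; 
    c,sz,a=cv2.minAreaRect(A[:,:2].astype(np.float32)); cc,r=cv2.minEnclosingCircle(A[:,:2].astype(np.float32))
    print(n,len(A),'rect',np.round(c,1),np.round(sz,1),round(a,1),'circ',np.round(cc,1),round(r,1),'zmed',np.round(np.median(A[:,2]),1))
E
python3 - <<'E'
from h import *
P=np.load("top0.npz")["P"]
for n,px,w,a,b in [("shelf",(296,244),28,8,25),("tall",(338,247),16,50,80),("sq",(379,245),18,4,20),("grey",(255,245),15,40,70),("bowl",(323,209),15,30,52),("round",(317,169),15,4,20),("cup",(277,205),17,50,85),("jar",(369,212),15,50,90)]: meas(P,px,w,a,b,n)
E
```

```text
shelf 1793 rect [435.4 253.6] [124.1 124.1] 86.9 circ [435.3 254.4] 84.4 zmed 14.6
tall 144 rect [419.8 138. ] [59.5 62. ] 87.6 circ [420.1 136.7] 32.1 zmed 69.1
sq 509 rect [432.2  10.2] [69.1 76.3] 56.8 circ [432.1  10. ] 46.7 zmed 9.7
grey 137 rect [426.8 371.7] [58.8 56. ] 0.6 circ [426.7 371.6] 29.7 zmed 57.3
bowl 171 rect [530.4 177.9] [64.4 65.6] 0.0 circ [531.7 177.1] 33.9 zmed 39.2
round 327 rect [654.5 189.5] [60.1 59.2] 89.5 circ [654.  189.1] 31.9 zmed 9.6
cup 154 rect [535.8 308.1] [69.  66.8] 0.4 circ [536.4 308.4] 35.4 zmed 70.3
jar 334 rect [520.1  49.6] [51.8 57.9] 0.1 circ [521.8  49.6] 29.4 zmed 74.0
```

View pics/wrist0.png

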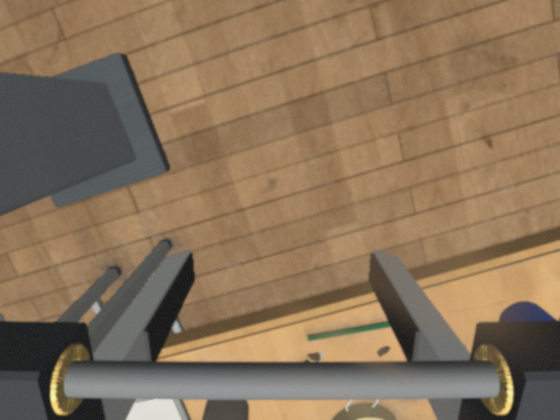

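Emit:
jog_arm(plan=[0.258, -0.388, 0, 0, 0, 0, 0.258, -0.388, 0, 0, 0, 0, 0.258, -0.388, 0, 0, 0, 0, 0.258, -0.388, 0, 0, 0, 0, 0.258, -0.388, 0, 0, 0, 0, 0.258, -0.388, 0, 0, 0, 0, 0.258, -0.388, 0, 0, 0, 0, 0.258, -0.388, 0, 0, 0, 0, 0.258, -0.388, 0, 0, 0, 0, 0.258, -0.388, 0, 0, 0, 0, 0.258, -0.388, -0.04, 0, 0, 0, 0.258, -0.388, -0.06, 0, 0, 0, 0.258, -0.388, -0.06, 0, 0, 0, 0.258, -0.388, -0.06, 0, 0, 0], claw=0.094)

```text
clock: 1.55
eef_pos: [420.6, 137.6, 146.1]
eef_rot: [3.142, 0.0, 2.842]
wrist_force: [0.9, 0.7, -0.3]
finger_gap: 94.2
finger_force: 0.0
```

```bash
python3 - <<'E'
from h import *
T=np.load("top0.npz"); p=T["p"]; P=T["P"]
# square tile by brightness in top image
x,y=379,245;w=22
g=cv2.cvtColor(p,cv2.COLOR_RGB2HSV)[y-w:y+w,x-w:x+w]
m=((g[...,2]>140)&(g[...,1]<60)).astype(np.uint8)
Q=P[y-w:y+w,x-w:x+w][m>0]; k=abs(Q[:,2]-10)<6
print(m.sum(),cv2.minAreaRect(Q[k][:,:2].astype(np.float32)),Q[k][:,:2].mean(0))
print(manip.read_state()["eef_pos"])
p,d,P=shot("wrist"); save(p,"pics/w1.png"); np.savez("w1.npz",p=p,P=P)
ok=(d>0)
for n,z0,z1,c,r in [("tall",50,80,(420,137),50),("bowl",30,52,(531,177),45),("shelf",8,25,(435,254),95),("sq",4,20,(432,10),55)]:
    m=ok&(P[...,2]>z0)&(P[...,2]<z1)&(np.hypot(P[...,0]-c[0],P[...,1]-c[1])<r)
    A=P[m][:,:2].astype(np.float32)
    if len(A)>50: print(n,len(A),cv2.minAreaRect(A),cv2.minEnclosingCircle(A))
E
```

```text
535 ((429.76983642578125, 11.783679962158203), (67.114990234375, 66.84571075439453), 54.079872131347656) [429.36305065  12.52633705]
[420.60984806 137.57774083 146.09283954]
tall 2718 ((416.98944091796875, 136.2930450439453), (62.7374267578125, 63.73844528198242), 45.06101989746094) ((417.45452880859375, 136.46546936035156), 32.356563568115234)
bowl 1546 ((528.6571655273438, 169.2250213623047), (66.63996887207031, 53.04731369018555), 7.033523082733154) ((528.535400390625, 176.6740264892578), 34.14097595214844)
shelf 20206 ((447.4600830078125, 253.40335083007812), (189.73146057128906, 154.2218017578125), 86.80128479003906) ((434.9441223144531, 254.0406494140625), 94.92797088623047)
sq 4015 ((427.33343505859375, 10.912467956542969), (66.14957427978516, 67.08636474609375), 54.633522033691406) ((427.2323913574219, 11.227170944213867), 45.3799934387207)
```

View pics/w1.png

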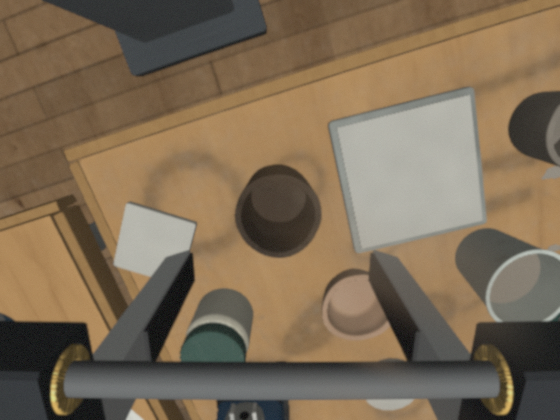

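The wrist view shows the tall pot (278,210), square tile (155,240), shelf (410,168), bowl (358,303), jar (215,340) and cup (530,285). The wrist and top measurements agree to about 3 mm, so I'm descending on the tall pot.

Emit:
jog_arm(plan=[-0.002, -0.001, -0.03, 0, 0, 0, -0.002, -0.001, -0.06, 0, 0, 0, -0.002, -0.001, -0.085, 0, 0, 0, -0.002, -0.001, -0.1, 0, 0, 0, -0.002, -0.001, -0.111, 0, 0, 0, -0.002, -0.001, -0.111, 0, 0, 0, -0.002, -0.001, -0.111, 0, 0, 0])

```text
clock: 2.3
eef_pos: [419.1, 136.7, 35.4]
eef_rot: [3.141, 0.001, 2.842]
wrist_force: [0.7, -1.2, 0.2]
finger_gap: 94.4
finger_force: 0.0
```

Emit:
jog_arm(plan=[0, 0, 0, 0, 0, 0, 0, 0, 0, 0, 0, 0, 0, 0, 0, 0, 0, 0, 0, 0, 0, 0, 0, 0, 0, 0, 0, 0, 0, 0, 0, 0, 0, 0, 0, 0, 0, 0, 0, 0, 0, 0, 0, 0, 0, 0, 0, 0], claw=0.05, force=20)

```text
clock: 3.1
eef_pos: [418.5, 136.4, 34.6]
eef_rot: [3.142, 0.0, 2.842]
wrist_force: [-0.5, -1.7, 5.6]
finger_gap: 63.0
finger_force: 20.0
```

Emit:
jog_arm(plan=[0, 0, 0.015, 0, 0, 0, 0, 0, 0.035, 0, 0, 0, 0, 0, 0.05, 0, 0, 0, 0.003, 0.02, 0.05, 0, 0, 0, 0.006, 0.045, 0.05, 0, 0, 0, 0.01, 0.07, 0.05, 0, 0, 0, 0.013, 0.095, 0.05, 0, 0, 0, 0.016, 0.11, 0.05, 0, 0, 0, 0.016, 0.1175, 0.05, 0, 0, 0, 0.016, 0.1175, 0.045, 0, 0, 0, 0.016, 0.1175, 0.035, 0, 0, 0, 0.016, 0.1175, 0.025, 0, 0, 0, 0.016, 0.1175, 0.02, 0, 0, 0, 0.016, 0.1175, 0.018, 0, 0, 0, 0.016, 0.1175, 0.018, 0, 0, 0])

```text
clock: 4.6
eef_pos: [434.4, 253.7, 52.2]
eef_rot: [-3.141, -0.0, 2.842]
wrist_force: [-0.1, 0.4, -0.9]
finger_gap: 63.3
finger_force: 20.0
```

Emit:
jog_arm(plan=[0, 0, -0.001, 0, 0, 0, 0, 0, -0.002, 0, 0, 0, 0, 0, -0.003, 0, 0, 0, 0, 0, -0.003, 0, 0, 0])

```text
clock: 5.0
eef_pos: [434.6, 254.0, 49.7]
eef_rot: [3.141, 0.0, 2.842]
wrist_force: [0.4, -1.1, 0.1]
finger_gap: 62.8
finger_force: 20.0
```

Emit:
jog_arm(plan=[0, 0, -0.0005, 0, 0, 0, 0, 0, -0.0005, 0, 0, 0, 0, 0, -0.0005, 0, 0, 0, 0, 0, -0.0005, 0, 0, 0, 0, 0, -0.0005, 0, 0, 0, 0, 0, -0.0005, 0, 0, 0, 0, 0, 0.03, 0, 0, 0, 0, 0, 0.065, 0, 0, 0, 0, 0, 0.08, 0, 0, 0, -0.001, -0.04, 0.08, 0, 0, -6, -0.002, -0.09, 0.08, 0, 0, -12, -0.004, -0.14, 0.08, 0, 0, -18.4, -0.005, -0.19, 0.06, 0, 0, -18.4, -0.006, -0.23, 0.03, 0, 0, -18.4, -0.006, -0.243, 0, 0, 0, -18.4, -0.006, -0.243, 0, 0, 0, -18.4], claw=0.094)

```text
clock: 6.6
eef_pos: [426.4, 9.4, 46.8]
eef_rot: [-3.139, -0.005, 2.518]
wrist_force: [-0.6, -0.5, 0.9]
finger_gap: 93.5
finger_force: 0.0
```

```bash
cat >> h.py <<'E'
def find(P,d,n,z0,z1,c,r):
    m=(d>0)&(P[...,2]>z0)&(P[...,2]<z1)&(np.hypot(P[...,0]-c[0],P[...,1]-c[1])<r)
    A=P[m][:,:2].astype(np.float32)
    if len(A)>30:
        a=cv2.minAreaRect(A); b=cv2.minEnclosingCircle(A)
        print(n,len(A),np.round(a[0],1),np.round(a[1],1),round(a[2],1),'circ',np.round(b[0],1),round(b[1],1),'z',np.median(P[m][:,2]))
    else: print(n,'few',len(A))
E
python3 - <<'E'
from h import *
print(manip.read_state()["eef_pos"])
p,d,P=shot("top"); save(p,"pics/top1.png")
find(P,d,"tall",72,95,(434,254),50)
p,d,P=shot("side"); save(p,"pics/side1.png")
find(P,d,"tall s",72,95,(434,254),50)
p,d,P=shot("wrist"); save(p,"pics/w2.png")
find(P,d,"tall w",72,95,(434,254),50)
find(P,d,"sq",4,20,(429,11),52)
E
```

```text
[426.43527306   9.44718915  46.77608209]
tall 140 [435.9 254.6] [62.  62.4] 43.1 circ [436.5 254.1] 32.3 z 83.67464846707833
tall s 198 [434.1 257.4] [61.6 63.6] 29.8 circ [434.6 257.9] 34.0 z 80.61470878065307
tall w few 0
sq 9977 [427.4  11. ] [66.2 66.2] 54.7 circ [427.5  11. ] 45.6 z 10.924031795158783
```

View pics/w2.png

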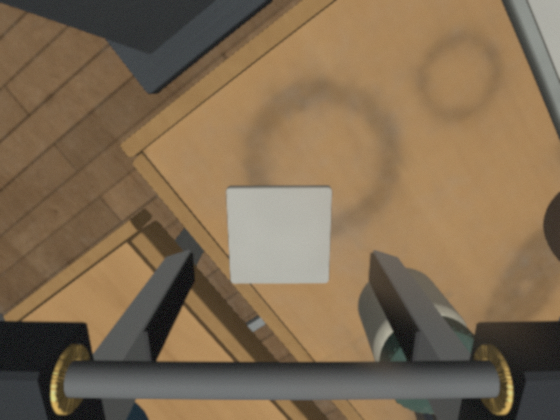

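The tile (280,235) sits squared between the fingers and the jar (420,320) is clear of them. Tall pot is on the shelf within 1 mm of centre.

Emit:
jog_arm(plan=[0, 0, -0.015, 0, 0, 0, 0, 0, -0.03, 0, 0, 0, 0, 0, -0.04, 0, 0, 0, 0, 0, -0.046, 0, 0, 0, 0, 0, -0.046, 0, 0, 0, 0, 0, -0.046, 0, 0, 0])

```text
clock: 7.35
eef_pos: [428.8, 11.1, 4.0]
eef_rot: [3.141, 0.001, 2.521]
wrist_force: [0.2, 0.2, 0.9]
finger_gap: 94.3
finger_force: 0.0
```

Emit:
jog_arm(plan=[0, 0, 0, 0, 0, 0, 0, 0, 0, 0, 0, 0, 0, 0, 0, 0, 0, 0, 0, 0, 0, 0, 0, 0, 0, 0, 0, 0, 0, 0, 0, 0, 0, 0, 0, 0, 0, 0, 0, 0, 0, 0, 0, 0, 0, 0, 0, 0], claw=0.05, force=20)

```text
clock: 8.15
eef_pos: [428.5, 10.9, 3.6]
eef_rot: [3.142, 0.0, 2.521]
wrist_force: [-2.2, -1.3, 4.5]
finger_gap: 65.6
finger_force: 20.0
```

Emit:
jog_arm(plan=[0, 0, 0.01, 0, 0, 0, 0, 0, 0.03, 0, 0, 0, 0, 0, 0.05, 0, 0, 0, 0, 0, 0.07, 0, 0, 0, 0, 0, 0.09, 0, 0, 0, 0, 0, 0.11, 0, 0, 0, 0, 0, 0.12, 0, 0, 0, 0, 0, 0.12, 0, 0, 0])

```text
clock: 8.95
eef_pos: [428.9, 11.0, 124.6]
eef_rot: [3.14, 0.002, 2.521]
wrist_force: [-0.5, 0.1, -1.3]
finger_gap: 65.6
finger_force: 20.0
```

```bash
python3 - <<'E'
from h import *
s=manip.read_state();print(s["eef_pos"],s["eef_rot"])
p,d,P=shot("wrist"); save(p,"pics/w3.png")
z=s["eef_pos"][2]
find(P,d,"sq",z-15,z+18,s["eef_pos"][:2],42)
E
```

```text
[428.89967507  10.97655743 124.57099806] [3.14036524e+00 1.82983460e-03 2.52071382e+00]
sq 15282 [428.1  11.5] [81.9 66.7] 53.7 circ [428.9  11.1] 42.0 z 131.955629622983
```

View pics/w3.png

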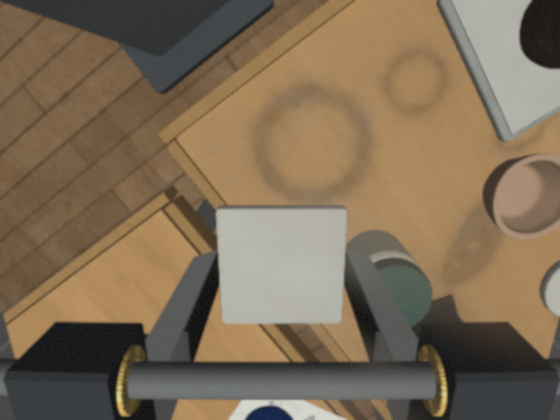

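Tile is held level between the fingers (282,262); now to the pot.

Emit:
jog_arm(plan=[0, 0.015, 0, 0, 0, 0, 0.001, 0.045, 0, 0, 0, 0, 0.002, 0.08, 0, 0, 0, 0, 0.003, 0.12, 0, 0, 0, 0, 0.004, 0.16, 0, 0, 0, 0, 0.005, 0.2, 0, 0, 0, 0, 0.006, 0.23, 0, 0, 0, 0, 0.006, 0.243, 0, 0, 0, 0, 0.006, 0.243, -0.01, 0, 0, 0, 0.006, 0.243, -0.02, 0, 0, 0, 0.006, 0.243, -0.027, 0, 0, 0, 0.006, 0.243, -0.031, 0, 0, 0, 0.006, 0.243, -0.033, 0, 0, 0, 0.006, 0.243, -0.034, 0, 0, 0, 0.006, 0.243, -0.0345, 0, 0, 0, 0.006, 0.243, -0.0345, 0, 0, 0])

```text
clock: 10.6
eef_pos: [434.5, 253.9, 89.2]
eef_rot: [3.141, 0.0, 2.521]
wrist_force: [0.1, 0.0, -1.1]
finger_gap: 65.5
finger_force: 20.0
```

Emit:
jog_arm(plan=[0, 0, -0.0005, 0, 0, 0, 0, 0, -0.001, 0, 0, 0, 0, 0, -0.001, 0, 0, 0])

```text
clock: 10.9
eef_pos: [434.6, 254.1, 88.3]
eef_rot: [3.141, 0.0, 2.521]
wrist_force: [-0.8, -1.4, 4.1]
finger_gap: 65.5
finger_force: 20.0
```

Emit:
jog_arm(plan=[0, 0, 0, 0, 0, 0, 0, 0, 0, 0, 0, 0, 0, 0, 0, 0, 0, 0, 0, 0, 0, 0, 0, 0, 0, 0, 0, 0, 0, 0, 0, 0, 0, 0, 0, 0, 0, 0, 0.02, 0, 0, 0, 0, 0, 0.05, 0, 0, 0, 0, 0.03, 0.05, 0, 0, 0, -0.004, 0.07, 0.05, 0, 0, 0, -0.009, 0.1, 0.05, 0, 0, 0, -0.009, 0.118, 0.03, 0, 0, 0, -0.009, 0.118, 0.03, 0, 0, 0, -0.009, 0.118, 0.03, 0, 0, 0], claw=0.094)

```text
clock: 12.3
eef_pos: [425.2, 371.6, 117.7]
eef_rot: [-3.14, -0.0, 2.521]
wrist_force: [0.4, -0.2, -0.3]
finger_gap: 94.2
finger_force: 0.0
```

```bash
python3 - <<'E'
from h import *
s=manip.read_state();print(s["eef_pos"],s["eef_rot"])
p,d,P=shot("wrist"); save(p,"pics/w4.png")
find(P,d,"grey",40,65,(426,372),45)
find(P,d,"sq",88,105,(435,254),60)
p,d,P=shot("top"); find(P,d,"sq top",88,105,(435,254),60)
E
```

```text
[425.22165199 371.57719703 117.73349491] [-3.14042863e+00 -2.37159647e-04  2.52108314e+00]
grey 2874 [424.1 372. ] [58.6 58.9] 58.4 circ [424.1 371.6] 30.0 z 57.95747498822726
sq 2324 [424.6 262.4] [66.8 42.9] 53.5 circ [425.2 261.6] 38.6 z 95.62106086055677
sq top 371 [444.7 249.6] [66.  48.1] 53.5 circ [443.6 249.7] 39.2 z 94.72105585387885
```

View pics/w4.png

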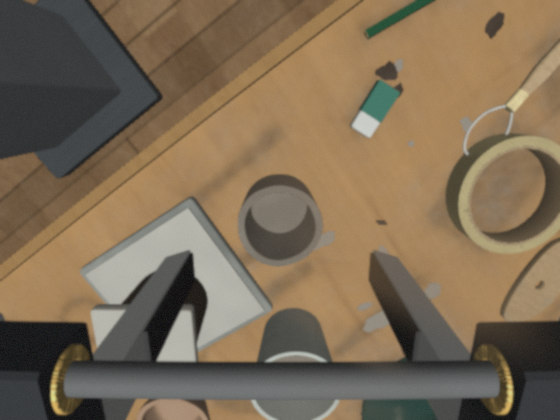

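The grey pot (280,225) is centred between the fingers. The tile on the tall pot (145,330) is partly hidden by the finger, but its visible edges put it within about 2 mm of the pot's centre.

Emit:
jog_arm(plan=[0, 0, -0.03, 0, 0, 0, 0, 0, -0.06, 0, 0, 0, 0, 0, -0.08, 0, 0, 0, 0, 0, -0.092, 0, 0, 0, 0, 0, -0.092, 0, 0, 0, 0, 0, -0.092, 0, 0, 0])

```text
clock: 13.0
eef_pos: [426.1, 372.0, 27.1]
eef_rot: [3.14, 0.0, 2.52]
wrist_force: [-1.1, -0.3, 0.2]
finger_gap: 94.0
finger_force: 0.0
```

Emit:
jog_arm(plan=[0, 0, 0, 0, 0, 0, 0, 0, 0, 0, 0, 0, 0, 0, 0, 0, 0, 0, 0, 0, 0, 0, 0, 0, 0, 0, 0, 0, 0, 0, 0, 0, 0, 0, 0, 0, 0, 0, 0, 0, 0, 0, 0, 0, 0, 0, 0, 0], claw=0.045, force=20)

```text
clock: 13.8
eef_pos: [425.4, 371.9, 26.1]
eef_rot: [-3.141, 0.0, 2.521]
wrist_force: [-1.6, -1.6, 3.9]
finger_gap: 58.1
finger_force: 20.0
```

Emit:
jog_arm(plan=[0, 0, 0.015, 0, 0, 0, 0, 0, 0.035, 0, 0, 0, 0, 0, 0.06, 0, 0, 0, 0, 0, 0.09, 0, 0, 0, 0, 0, 0.11, 0, 0, 0, 0, 0, 0.12, 0, 0, 0, 0, 0, 0.12, 0, 0, 0, 0, 0, 0.12, 0, 0, 0])

```text
clock: 14.6
eef_pos: [425.1, 371.7, 145.2]
eef_rot: [-3.141, -0.0, 2.521]
wrist_force: [0.5, 0.1, -1.8]
finger_gap: 58.2
finger_force: 20.0
```

```bash
python3 - <<'E'
from h import *
s=manip.read_state();print(s["eef_pos"],s["eef_rot"])
p,d,P=shot("wrist"); save(p,"pics/w5.png")
z=s["eef_pos"][2]
find(P,d,"grey",z+24,z+40,s["eef_pos"][:2],36)
find(P,d,"sq",88,105,(435,254),60)
p,d,P=shot("top"); find(P,d,"sq top",88,105,(435,254),60)
E
```

```text
[425.12878942 371.73468098 145.17043728] [-3.14057373e+00 -2.93643269e-04  2.52066806e+00]
grey 6208 [424.3 373.3] [59.3 61. ] 6.6 circ [420.5 374.9] 35.0 z 177.46422283660735
sq 2496 [432.6 256.6] [66.6 63. ] 53.1 circ [433.4 256.4] 45.0 z 95.6648440106792
sq top 354 [446.1 248.7] [66.3 45.5] 52.9 circ [445.  248.8] 38.4 z 94.70862817984096
```

Emit:
jog_arm(plan=[0.001, -0.01, 0, 0, 0, 0, 0.003, -0.03, 0, 0, 0, 0, 0.005, -0.055, 0, 0, 0, 0, 0.007, -0.085, 0, 0, 0, 0, 0.009, -0.107, 0, 0, 0, 0, 0.009, -0.117, 0, 0, 0, 0, 0.009, -0.117, -0.005, 0, 0, 0, 0.009, -0.117, -0.012, 0, 0, 0, 0.009, -0.117, -0.018, 0, 0, 0, 0.009, -0.117, -0.021, 0, 0, 0, 0.009, -0.117, -0.023, 0, 0, 0, 0.009, -0.117, -0.0235, 0, 0, 0, 0.009, -0.117, -0.0235, 0, 0, 0])

```text
clock: 16.0
eef_pos: [434.4, 255.1, 122.5]
eef_rot: [3.142, 0.0, 2.521]
wrist_force: [-0.3, -0.3, -0.9]
finger_gap: 57.9
finger_force: 20.0
```

Emit:
jog_arm(plan=[0, 0, -0.0005, 0, 0, 0, 0, 0, -0.001, 0, 0, 0, 0, 0, -0.0013, 0, 0, 0, 0, 0, -0.0013, 0, 0, 0])

```text
clock: 16.4
eef_pos: [434.4, 255.0, 121.2]
eef_rot: [3.142, 0.0, 2.521]
wrist_force: [0.2, -0.2, -0.8]
finger_gap: 58.2
finger_force: 20.0
```

Emit:
jog_arm(plan=[0, 0, -0.0005, 0, 0, 0, 0, 0, -0.0008, 0, 0, 0, 0, 0, -0.0008, 0, 0, 0])

```text
clock: 16.7
eef_pos: [434.6, 255.0, 120.7]
eef_rot: [3.141, 0.0, 2.521]
wrist_force: [-0.9, -0.5, 5.3]
finger_gap: 58.5
finger_force: 20.0
```

Emit:
jog_arm(plan=[0, 0, 0, 0, 0, 0, 0, 0, 0, 0, 0, 0, 0, 0, 0, 0, 0, 0, 0, 0, 0, 0, 0, 0, 0, 0, 0, 0, 0, 0, 0, 0, 0, 0, 0, 0, 0, 0, 0.025, 0, 0, 0, 0, 0, 0.06, 0, 0, 0, 0, 0, 0.08, 0, 0, 0, 0.04, -0.012, 0.08, 0, 0, 0, 0.085, -0.026, 0.08, 0, 0, 0, 0.13, -0.04, 0.06, 0, 0, 0, 0.17, -0.052, 0.03, 0, 0, 0, 0.2, -0.06, 0, 0, 0, 0, 0.218, -0.066, -0.03, 0, 0, 0, 0.218, -0.066, -0.05, 0, 0, 0, 0.218, -0.066, -0.05, 0, 0, 0, 0.218, -0.066, -0.05, 0, 0, 0], claw=0.094)

```text
clock: 18.5
eef_pos: [652.4, 189.1, 71.0]
eef_rot: [3.141, 0.0, 2.521]
wrist_force: [1.0, -0.2, 0.6]
finger_gap: 94.0
finger_force: 0.0
```

```bash
python3 - <<'E'
from h import *
s=manip.read_state();print(s["eef_pos"],s["eef_rot"])
p,d,P=shot("wrist"); save(p,"pics/w6.png")
find(P,d,"round",4,20,(653,189),45)
p,d,P=shot("top"); save(p,"pics/top2.png"); find(P,d,"grey top",140,165,(435,254),50)
p,d,P=shot("side"); save(p,"pics/side2.png"); find(P,d,"grey side",140,165,(435,254),50)
E
```

```text
[652.43750269 189.13729091  70.9957249 ] [3.14144943e+00 6.55443847e-05 2.52084467e+00]
round 6170 [653.6 189.6] [62.7 62.7] 52.9 circ [653.5 189.4] 31.9 z 10.914771944254724
grey top 152 [436.  256.8] [57.2 57.3] 89.7 circ [436.2 256.4] 29.7 z 152.09612297602666
grey side 200 [434.2 259.4] [57.9 58.9] 57.0 circ [433.2 257.7] 32.0 z 148.9215034804036
```

View pics/side2.png

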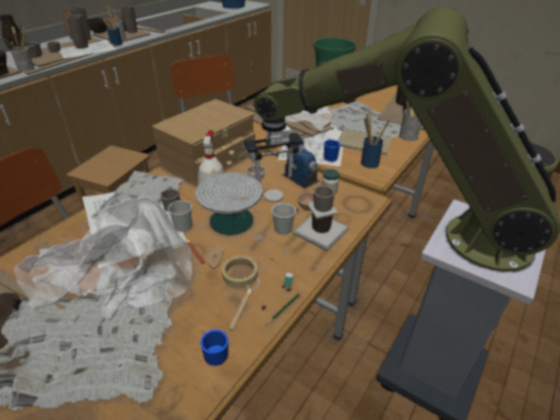

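View pics/w6.png

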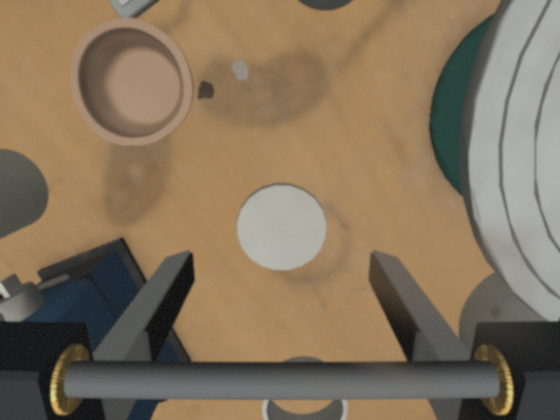

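Side view: tall pot, tile and grey pot stand as an upright column (322,210). The wrist view has the round tile (282,227) between the fingers, with the banding wheel to the right and the blue box to the left. I'll check the gripper body's clearance before descending.

```bash
python3 - <<'E'
from h import *
T=np.load("top0.npz"); P=T["P"].reshape(-1,3); S=np.load("side0.npz")["P"].reshape(-1,3); A=np.vstack([P,S]); A=A[A[:,2]>15]
q=A[:,:2]-[653,189]; 
for ang in range(0,180,15):
    a=np.radians(ang); u=q@[np.cos(a),np.sin(a)]; v=q@[-np.sin(a),np.cos(a)]
    b=(abs(u)<100)&(abs(v)<50); f=(abs(u)<66)&(abs(u)>35)&(abs(v)<18)
    print(ang,'body maxz',A[b,2].max() if b.any() else 0,(b&(A[:,2]>85)).sum(),'finger maxz',A[f,2].max() if f.any() else 0)
E
```

```text
0 body maxz 49.01421110758497 0 finger maxz 0
15 body maxz 49.01421110758497 0 finger maxz 0
30 body maxz 122.45190839714292 8 finger maxz 0
45 body maxz 122.20758270881356 89 finger maxz 0
60 body maxz 122.65533325838578 146 finger maxz 0
75 body maxz 122.65533325838578 169 finger maxz 0
90 body maxz 122.2749310429756 162 finger maxz 0
105 body maxz 122.65533325838578 125 finger maxz 0
120 body maxz 121.566024068979 59 finger maxz 0
135 body maxz 18.26785422560897 0 finger maxz 0
150 body maxz 45.83279932806022 0 finger maxz 0
165 body maxz 49.01421110758497 0 finger maxz 0
```

The wheel is 122 mm high, so the body would hit it at this angle. I'll turn the closing line to about 4° first, then descend.

Emit:
jog_arm(plan=[0.001, 0, 0, 0, 0, -8, 0.001, 0, 0, 0, 0, -16, 0.001, 0, 0, 0, 0, -24, 0.001, 0, 0, 0, 0, -32, 0.001, 0, 0, 0, 0, -40, 0.001, 0, 0, 0, 0, -48, 0.001, 0, 0, 0, 0, -50, 0.001, 0, -0.02, 0, 0, -50, 0.001, 0, -0.04, 0, 0, -50, 0.001, 0, -0.055, 0, 0, -50, 0.001, 0, -0.063, 0, 0, -50, 0.001, 0, -0.067, 0, 0, -50, 0.001, 0, -0.067, 0, 0, -50, 0.001, 0, -0.067, 0, 0, -50])

```text
clock: 20.05
eef_pos: [653.8, 189.1, 4.2]
eef_rot: [3.14, -0.0, 1.648]
wrist_force: [-0.6, -0.1, -0.1]
finger_gap: 94.1
finger_force: 0.0
```

Emit:
jog_arm(plan=[0, 0, 0, 0, 0, 0, 0, 0, 0, 0, 0, 0, 0, 0, 0, 0, 0, 0, 0, 0, 0, 0, 0, 0, 0, 0, 0, 0, 0, 0, 0, 0, 0, 0, 0, 0, 0, 0, 0, 0, 0, 0, 0, 0, 0, 0, 0, 0], claw=0.05, force=20)

```text
clock: 20.85
eef_pos: [653.5, 189.0, 3.4]
eef_rot: [3.141, -0.0, 1.648]
wrist_force: [-0.4, 0.7, 0.7]
finger_gap: 62.4
finger_force: 20.0
```

Emit:
jog_arm(plan=[0, 0, 0.01, 0, 0, 0, 0, 0, 0.03, 0, 0, 0, 0, 0, 0.055, 0, 0, 0, 0, 0, 0.085, 0, 0, 0, 0, 0, 0.115, 0, 0, 0, 0, 0, 0.145, 0, 0, 0, 0, 0, 0.17, 0, 0, 0, 0, 0, 0.18, 0, 0, 0, 0, 0, 0.18, 0, 0, 0, 0, 0, 0.18, 0, 0, 0])

```text
clock: 21.85
eef_pos: [653.0, 188.9, 182.0]
eef_rot: [-3.14, 0.0, 1.648]
wrist_force: [0.1, 0.2, -0.7]
finger_gap: 62.4
finger_force: 19.9
```

```bash
python3 - <<'E'
from h import *
s=manip.read_state();print(s["eef_pos"],s["eef_rot"])
p,d,P=shot("wrist"); save(p,"pics/w7.png")
z=s["eef_pos"][2]
find(P,d,"round",z-2,z+12,s["eef_pos"][:2],34)
E
```

```text
[652.99820148 188.87625967 181.96487172] [-3.13984267e+00  2.44802291e-04  1.64799070e+00]
round 11013 [653.8 189.2] [63.2 63.2] 52.6 circ [652.9 190.4] 33.6 z 189.51714034382286
```

View pics/w7.png

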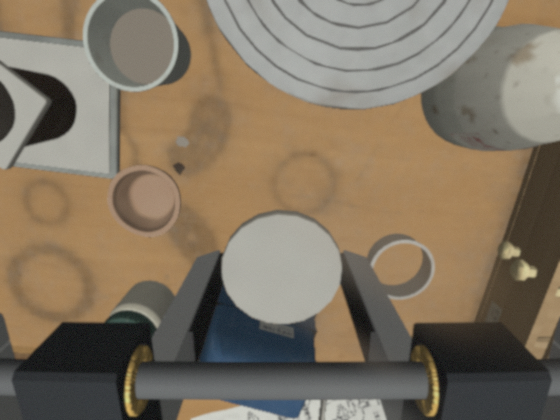

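Round tile held level (282,268). Carrying it to the column.

Emit:
jog_arm(plan=[-0.01, 0.003, 0, 0, 0, 0, -0.035, 0.01, 0, 0, 0, 0, -0.07, 0.021, 0, 0, 0, 0, -0.11, 0.033, 0, 0, 0, 0, -0.15, 0.046, 0, 0, 0, 0, -0.185, 0.056, 0, 0, 0, 0, -0.208, 0.063, 0, 0, 0, 0, -0.2185, 0.0667, 0, 0, 0, 0, -0.2185, 0.0667, 0, 0, 0, 0, -0.2185, 0.0667, -0.008, 0, 0, 0, -0.2185, 0.0667, -0.015, 0, 0, 0, -0.2185, 0.0667, -0.02, 0, 0, 0, -0.2185, 0.0667, -0.023, 0, 0, 0, -0.2185, 0.0667, -0.025, 0, 0, 0, -0.2185, 0.0667, -0.026, 0, 0, 0, -0.2185, 0.0667, -0.026, 0, 0, 0])

```text
clock: 23.5
eef_pos: [435.0, 255.7, 157.3]
eef_rot: [3.142, -0.0, 1.648]
wrist_force: [0.5, 0.6, -1.5]
finger_gap: 61.9
finger_force: 19.9
```

Emit:
jog_arm(plan=[0, 0, -0.0005, 0, 0, 0, 0, 0, -0.001, 0, 0, 0, 0, 0, -0.0013, 0, 0, 0, 0, 0, -0.0013, 0, 0, 0])

```text
clock: 23.9
eef_pos: [434.9, 255.7, 156.1]
eef_rot: [3.142, -0.0, 1.648]
wrist_force: [0.0, 1.0, 0.8]
finger_gap: 62.4
finger_force: 19.9
```

Emit:
jog_arm(plan=[0, 0, -0.0004, 0, 0, 0, 0, 0, -0.0004, 0, 0, 0])

```text
clock: 24.1
eef_pos: [435.0, 255.7, 155.9]
eef_rot: [3.141, -0.0, 1.648]
wrist_force: [0.0, 0.1, 2.5]
finger_gap: 61.8
finger_force: 20.0
```

Emit:
jog_arm(plan=[0, 0, 0, 0, 0, 0, 0, 0, 0, 0, 0, 0, 0, 0, 0, 0, 0, 0, 0, 0, 0, 0, 0, 0, 0, 0, 0, 0, 0, 0, 0, 0, 0, 0, 0, 0, 0, 0, 0.02, 0, 0, 0, 0, 0, 0.05, 0, 0, 0, 0.02, -0.016, 0.05, 0, 0, 8, 0.05, -0.04, 0.05, 0, 0, 16, 0.08, -0.065, 0.05, 0, 0, 24, 0.095, -0.078, 0.04, 0, 0, 32, 0.095, -0.078, 0.02, 0, 0, 40, 0.095, -0.078, -0.01, 0, 0, 48, 0.095, -0.078, -0.045, 0, 0, 50, 0.095, -0.078, -0.045, 0, 0, 50, 0.095, -0.078, -0.045, 0, 0, 50], claw=0.094)

```text
clock: 25.8
eef_pos: [530.1, 177.7, 111.4]
eef_rot: [-3.141, -0.0, 2.519]
wrist_force: [-0.2, -0.2, 0.7]
finger_gap: 94.0
finger_force: 0.0
```

```bash
python3 - <<'E'
from h import *
s=manip.read_state();print(s["eef_pos"],s["eef_rot"])
p,d,P=shot("wrist"); save(p,"pics/w8.png")
find(P,d,"bowl",32,50,(530,177),45)
find(P,d,"rt w",157,172,(435,255),50)
p,d,P=shot("top"); save(p,"pics/top3.png"); find(P,d,"rt top",157,172,(435,254),50)
p,d,P=shot("side"); save(p,"pics/side3.png"); find(P,d,"rt side",157,172,(435,254),50)
E
```

```text
[530.11141927 177.71979806 111.41238079] [-3.14139789e+00 -1.37212474e-04  2.51916757e+00]
bowl 2682 [528.3 177.5] [66.5 66.2] 69.1 circ [528.8 176.8] 34.2 z 41.97548290731726
rt w 11911 [451.4 244.7] [62.1 25.3] 54.4 circ [441.3 252. ] 31.0 z 163.62591053775174
rt top 474 [437.7 255.9] [59.4 62.2] 89.9 circ [438.4 256.2] 31.8 z 162.4482959160165
rt side 262 [436.1 259.8] [61.9 60.6] 88.4 circ [436.4 258.8] 32.8 z 162.5074932466282
```

View pics/w8.png

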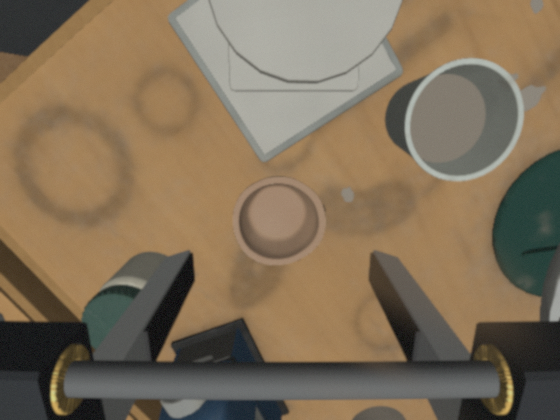

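The bowl (279,220) is centred and the round tile is about 2 mm from the grey pot's centre. I'll turn +35° before descending so that the wrist camera keeps clear of the column.

Emit:
jog_arm(plan=[0, 0, 0, 0, 0, 8, 0, 0, 0, 0, 0, 16, 0, 0, 0, 0, 0, 24, 0, 0, 0, 0, 0, 32, 0, 0, 0, 0, 0, 35, 0, 0, -0.03, 0, 0, 35, 0, 0, -0.055, 0, 0, 35, 0, 0, -0.075, 0, 0, 35, 0, 0, -0.085, 0, 0, 35, 0, 0, -0.088, 0, 0, 35, 0, 0, -0.088, 0, 0, 35, 0, 0, -0.088, 0, 0, 35])

```text
clock: 27.15
eef_pos: [530.6, 177.8, 23.9]
eef_rot: [3.141, 0.002, 3.131]
wrist_force: [0.0, 0.2, -0.3]
finger_gap: 93.8
finger_force: 0.0
```

Emit:
jog_arm(plan=[0, 0, 0, 0, 0, 0, 0, 0, 0, 0, 0, 0, 0, 0, 0, 0, 0, 0, 0, 0, 0, 0, 0, 0, 0, 0, 0, 0, 0, 0, 0, 0, 0, 0, 0, 0, 0, 0, 0, 0, 0, 0, 0, 0, 0, 0, 0, 0], claw=0.055, force=15)

```text
clock: 27.95
eef_pos: [530.0, 177.6, 22.7]
eef_rot: [-3.142, 0.0, 3.131]
wrist_force: [-0.3, -1.0, 2.1]
finger_gap: 65.3
finger_force: 15.0
```

Emit:
jog_arm(plan=[0, 0, 0.01, 0, 0, 0, 0, 0, 0.03, 0, 0, 0, 0, 0, 0.055, 0, 0, 0, 0, 0, 0.085, 0, 0, 0, 0, 0, 0.115, 0, 0, 0, 0, 0, 0.145, 0, 0, 0, 0, 0, 0.175, 0, 0, 0, 0, 0, 0.19, 0, 0, 0, 0, 0, 0.19, 0, 0, 0, 0, 0, 0.19, 0, 0, 0])

```text
clock: 28.95
eef_pos: [529.6, 177.7, 212.1]
eef_rot: [-3.142, -0.001, 3.132]
wrist_force: [-0.2, 0.3, -3.4]
finger_gap: 65.5
finger_force: 15.0
```

```bash
python3 - <<'E'
from h import *
s=manip.read_state();print(s["eef_pos"],s["eef_rot"])
p,d,P=shot("wrist"); save(p,"pics/w9.png")
z=s["eef_pos"][2]
find(P,d,"bowl",z+10,z+28,s["eef_pos"][:2],38)
find(P,d,"rt w",157,172,(435,255),50)
E
```

```text
[529.56684399 177.66585012 212.1177752 ] [-3.14155774e+00 -6.61886698e-04  3.13160177e+00]
bowl 6377 [528.3 178.6] [67.3 67.7] 48.3 circ [525.1 177.7] 37.2 z 231.17993653651413
rt w 9218 [435.7 255.5] [62.8 63. ] 52.7 circ [435.8 255.6] 32.3 z 163.5749261904642
```

View pics/w9.png

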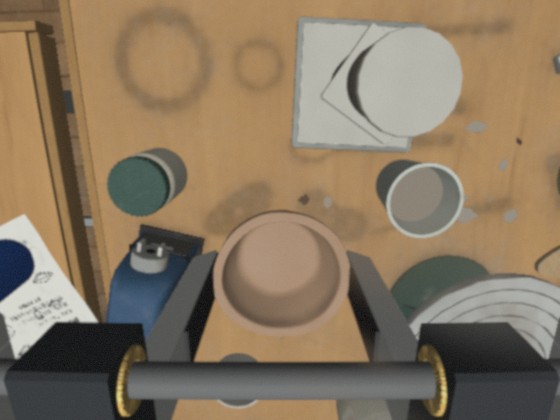

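Bowl held level (282,270), and the column's round tile is in full view (408,82). Placing the bowl.

Emit:
jog_arm(plan=[-0.008, 0.007, 0, 0, 0, 0, -0.025, 0.021, 0, 0, 0, 0, -0.045, 0.037, 0, 0, 0, 0, -0.065, 0.054, 0, 0, 0, 0, -0.083, 0.069, 0, 0, 0, 0, -0.0935, 0.078, 0, 0, 0, 0, -0.0935, 0.078, 0, 0, 0, 0, -0.0935, 0.078, -0.008, 0, 0, 0, -0.0935, 0.078, -0.015, 0, 0, 0, -0.0935, 0.078, -0.02, 0, 0, 0, -0.0935, 0.078, -0.023, 0, 0, 0, -0.0935, 0.078, -0.025, 0, 0, 0, -0.0935, 0.078, -0.026, 0, 0, 0, -0.0935, 0.078, -0.026, 0, 0, 0])

```text
clock: 30.4
eef_pos: [436.5, 255.6, 186.7]
eef_rot: [3.142, 0.0, 3.131]
wrist_force: [-1.0, 0.2, -1.6]
finger_gap: 65.4
finger_force: 15.0
```

Emit:
jog_arm(plan=[0, 0, -0.0005, 0, 0, 0, 0, 0, -0.001, 0, 0, 0, 0, 0, -0.0013, 0, 0, 0, 0, 0, -0.0013, 0, 0, 0])

```text
clock: 30.8
eef_pos: [436.5, 255.7, 185.4]
eef_rot: [3.142, 0.0, 3.132]
wrist_force: [0.4, 0.4, -1.4]
finger_gap: 65.6
finger_force: 15.0
```

Emit:
jog_arm(plan=[0, 0, -0.0004, 0, 0, 0, 0, 0, -0.0008, 0, 0, 0, 0, 0, -0.0008, 0, 0, 0])

```text
clock: 31.1
eef_pos: [436.7, 255.8, 185.0]
eef_rot: [3.141, 0.001, 3.131]
wrist_force: [0.4, 0.1, 4.2]
finger_gap: 65.6
finger_force: 15.0
```

Contact made. Releasing and backing off upward, clear of the column.

Emit:
jog_arm(plan=[0, 0, 0, 0, 0, 0, 0, 0, 0, 0, 0, 0, 0, 0, 0, 0, 0, 0, 0, 0, 0, 0, 0, 0, 0, 0, 0, 0, 0, 0, 0, 0, 0, 0, 0, 0, 0, 0, 0.02, 0, 0, 0, 0, 0, 0.05, 0, 0, 0, 0, 0, 0.08, 0, 0, 0, 0.04, -0.04, 0.08, 0, 0, 0, 0.08, -0.08, 0.08, 0, 0, 0, 0.1, -0.12, 0.08, 0, 0, 0, 0.1, -0.15, 0.08, 0, 0, 0, 0.1, -0.15, 0.08, 0, 0, 0, 0.1, -0.15, 0.08, 0, 0, 0], claw=0.094)

```text
clock: 32.6
eef_pos: [536.5, 105.3, 264.5]
eef_rot: [3.141, -0.0, 3.13]
wrist_force: [-0.2, -0.0, -0.1]
finger_gap: 93.9
finger_force: 0.0
```

```bash
python3 - <<'E'
from h import *
s=manip.read_state();print(s["eef_pos"],s["finger_gap"])
p,d,P=shot("top"); save(p,"pics/top4.png"); find(P,d,"bowl top",196,214,(436,255),55)
for n,c,r in(("cup",(536,308),45),("jar",(521,50),40)): find(P,d,n,50,90,c,r)
p,d,P=shot("side"); save(cv2.resize(p[150:270,260:400],None,fx=4,fy=4),"pics/side4.png"); find(P,d,"bowl side",196,214,(436,255),55)
E
```

```text
[536.47051814 105.27023343 264.50703183] 93.94158971188178
bowl top 205 [438.4 255.6] [65.  66.1] 44.8 circ [438.  255.3] 33.9 z 203.54334612307002
cup 151 [535.8 308.1] [68.6 67. ] 0.5 circ [536.5 308.4] 35.3 z 70.89229846661055
jar 83 [516.   69.6] [48.9 14.3] 13.5 circ [517.6  62.7] 24.4 z 72.607963905612
bowl side 179 [434.5 258.5] [65.3 65.6] 72.0 circ [435.4 258.2] 34.4 z 202.2227612074737
```

View pics/side4.png

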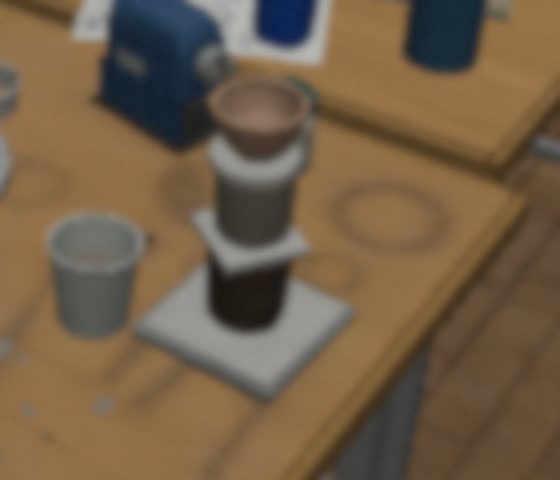

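The full column stands upright and centred (250,200); the cup (95,275) is untouched.

```bash
python3 -c "
from cell import manip
print(manip.sign_off())"
```

```text
the job is handed in; nothing more can be done
None
```

The kiln column is stacked on the shelf in the order asked and handed in at about 33 s; camera checks put each piece about 2 mm from centre on the one below, the water cup has not moved, the slip jar was partly hidden in the last view but never touched, and the sign-off gave no verdict.

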